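# Seat the prism of the tile viewer in its three-point mount

## Task

Put the glass prism into its three-point mount: set it down gently on the three buttons, in the middle between the sides, with its upright face towards the two stop pins. Then slide the clamp up by its handle until its spring nose has driven the prism square against both pins and keeps pressing on it with about 6 N of spring force, so that it cannot rock; do not crush the glass, and leave the tile bundle and the wooden block alone.

Things in the scene. Friction and masses are not known exactly. Their poses are not given: they have to be found in the camera images.
- prism_grip (a point): Loose glass prism with metal end plates and sole, 50 long (x), 40 wide (y), 48 high, 0.2 kg, standing. Side view a triangle: upright face at the +x end; 45 degree slope looks up and to -x, from a 5 mm high toe to a 6 mm flat top. Point: mid-width, 24 mm above the underside, 17 behind the upright face, 33 from the toe. x points out of the upright face, z up. Grip across the end plates (y).
- seat (a point): Seat of the fixed mount: point level with the tops of its three rest buttons (4 mm high, 9 wide, at x, y = -12, 0; 17, 12; 17, -12 mm). x points along the mount from clamp to stop pins, z up. The prism can first be set down with its upright face at x = +22 mm, clear of pins and drawn-back nose. Contact faces are slippery (friction about 0.15).
- mount: The mount, an aluminium plate 135 x 90 x 10 mm fixed on the table (origin 14 mm below the seat point; x from -85 to +50, y +-45). At its +x end a cross bar carries two upright steel pins, 8 mm thick, at y = +-14, to 36 mm above the buttons. The bar is firm but set differently each time: the pins' near side is anywhere from x = +25 to +33 mm. It is not measured; find it by feel.
- clamp_handle (a point): Mid-grip of the clamp's black upright handle: 14 mm (x) by 16 mm (y), 29 to 63 mm above the buttons, point 48 mm above them at y = 0; axes as the seat. Grip it from above across y, or push it. A sprung steel nose with a 12 mm ball end stands ahead of it at y = 0: 24 mm above the buttons. Its barrel is screwed in or out, not measured: tip anywhere from 28 to 34 mm ahead (+x) of this point.
- clamp (a joint): Travel of the clamp carriage along the mount's +x, m: 0 drawn back (starts at 0 to 0.006), 0.055 end of the rails. Steady drag 12 N; it stays where left. Nose spring 8 N/mm, 4 mm travel, no preload: the push on the handle is 12 N (13 while the prism slides) and once the prism is home climbs 8 N per mm of travel; about 17.5 N is right, 24 N crushes the glass.
- tile_bundle: Bystander: banded bundle of square tiles, 49 x 72 x 34 mm, origin under its centre.
- row_block: Bystander: plain wooden block, 58 x 125 x 30 mm, origin under its centre.
Not all that is in view belongs to the job. Leave any blue or pink look-alike of the part that bears prism_grip alone.

How it is judged:
On the way:
1. The prism stands upright on the three buttons, let go, before it is clamped (z of prism_grip in the frame of seat between 0.0225 and 0.0258 m and angle between prism_grip's own z axis and vertical below 0.035 rad and y of prism_grip in the frame of seat between -0.008 and 0.008 m and contact force between prism and the fingers below 0.05 N and x of prism_grip in the frame of seat between -0.012 and 0.022 m and contact force between prism and clamp below 0.5 N), for 0.2 s.
At the end, for the whole second after the job is handed in: The prism stands flat on the three buttons (height within 2 mm, tilt under 2 degrees), within 8 mm of the middle sideways, square to the mount within 2 degrees with its upright face on both pins, at rest and let go, and the clamp's nose presses on it with 4 to 13 N (contact force) (z of prism_grip in the frame of seat between 0.0225 and 0.0258 m and angle between prism_grip's own z axis and vertical below 0.035 rad and y of prism_grip in the frame of seat between -0.008 and 0.008 m and contact force between prism and the fingers below 0.05 N and x of prism_grip in the frame of seat between 0.005 and 0.02 m and angle between the x axis of prism_grip and the x axis of seat, either way round below 0.035 rad and contact force between prism and clamp between 4 and 13 N and linear speed of prism below 0.005 m/s and velocity of joint clamp below 0.002 m/s); the robot touches nothing.
It fails at once if the clamp presses the glass with more than 20 N (contact force between prism and clamp above 20 N).
It fails at once if the prism is pushed on to the mount with more than 60 N (contact force between prism and mount above 60 N).
It fails at once if the prism is tipped over (angle between prism_grip's own z axis and vertical above 0.6 rad).
It fails at once if the prism is dropped or flung (contact force between prism and anything else below 0.05 N and linear speed of prism above 0.4 m/s).
It fails at once if the tile bundle or the wooden block is shoved aside (20 mm) (distance of any of tile_bundle, row_block from where it was at the start of the episode above 0.02 m).
It also fails if it takes over 72 s, if anything falls off the work surface, if the arm or the gripper's body presses on something with over 40 N, if the wrist force passes 120 N, or if a joint passes its speed limit or range.

## Robot

A 6-joint arm with a two-finger parallel gripper is mounted at the origin on a cart in front of the work surface, level with it; the furniture and walls round the work are solid. World frame = base frame: x ahead of the robot, y to its left, z up, the work surface at z = 0. Lengths are in m, angles in rad, forces in N, time in s.
With the tool pointing down it reaches from about 0.425 to 0.95 m from the base axis. Payload 3.5 kg.
Tool frame: the origin (TCP) lies at the very end of the fingers, on their centre line; the grasp point (between the pads) lies 19 mm behind it; z points along the fingers, y is the direction in which the jaws open and shut (so a half turn about z gives the same grasp; the last joint's range is limited). The gripper opens to 85 mm and grips with 20 to 120 N. Pads are 22 mm wide; open, the fingers measure 114 mm over their backs; the gripper's body (76 mm by 85 mm) begins 54 mm behind the grasp point. The pads swing forward as they close: fully open they stand 13 mm farther back than shut.
Start: joints at [-1.374, 0.286, 1.577, -0, 1.279, -0.15], TCP at [0.229, -0.635, 0.205] pointing down, gripper open.
Joint ranges: [-2.77, 2.77], [-0.9, 2.22], [0.21, 2.48], [-1.53, 4.67], [0.24, 2.81], [-2.84, 2.84]. Speed limits (rad/s): [2.79, 2.79, 3.14, 3.14, 3.14, 3.14].

## Interface

Orientations are given as a unit quaternion [x, y, z, w].
In Python, from plant import ctrl, eyes, ticket gives the robot as it stands.
- The arm moves only by the tool send_rows, never from a script. Its arguments are lists of equal length, an entry for each row: "translation": the shift along the tool's x, y, z in units of 30 mm (1.0 is 30 mm), a list of three; "rotation": the turn, a rotation vector about the tool's x, y, z in units of 5 degrees (1.0 is 5 degrees), a list of three; "grip": the finger opening in mm, from 0 to 85.4. A call has 1 to 5 rows; each row shifts and turns the commanded pose from where the row before left it, along the tool's axes as they then stand; what a row does not reach is not made up. A row lasts 1/8 s, in which the tool goes at most 62.5 mm and 10.7 degrees, less where a joint would pass 70% of its speed; a pose out of reach is approached as far as the arm can. A call is refused whole if a number of a shift passes 1 or a number of a turn 1, either way. A call with a gripper value outside its range is refused whole. The fingers move at their own pace and stop on an object; "squeeze" is the grip in N (left out, the last holds). Time passes only in rows, so rows that do not move let the fingers close. It gives the time, the measured TCP pose, the force and the opening at its end, in the units of the state.
- ctrl.get_state(): the state, without advancing time (a new reading comes with each control period).
- eyes.read_camera(name): name is "side" or "top" or "wrist"; returns a dict with "image" (384x512x3 uint8, blue, green, red), "mtx" (3x3 intrinsics, pixels), "dist_coeffs" ([k1, k2, p1, p2, k3] as OpenCV has them; the pictures are not rectified), "xyz" and "orientation" of the camera in the world; the wrist camera has in their place "hand_eye" (4x4, takes a point from camera to tool coordinates, whose origin is the TCP and whose axes are the flange's). Camera axes: x right, y down, z forward; pixel columns grow to the right and rows downward; lengths in m; the calibration is good to about 2 mm. A picture is of the moment at which its call begins: read the wrist's pose just before it. There is no depth.
- ticket.sign_off(): hands the job in, once; it reports no verdict.
The state is a dict: "time": time; "qpos": joint angles; "dq": joint speeds; "joint_efforts": joint torques, N m; "eef_pos": TCP position; "tcp_rot": TCP orientation; "contact_force": force on the tool from outside, world axes, zero at the start; "wrist_torque": the same for the moment, N m; "opening": opening from 0.0 (shut) to 1.0 (fully open).
Only numpy, scipy, OpenCV 4.12 (cv2) and the standard library are available. Lean on these libraries where they do the work, as an engineer would, in place of code of your own. Each camera call takes 0.05 s, during which the arm holds its last target. There are 200 camera calls.

## Working session

There is one attempt and no reset: what is moved stays moved. The work goes in short steps, Python scripts to look and compute and a tool call to move; the robot and the scene stay as the last step left them, time stands still between calls to the robot, and variables do not carry over. Pictures are saved under pics/ and viewed, about 8 in all and at most 12, crops included, and the job is handed in when it is done.

Besides the shell and the picture viewer there is one more tool, called as name(argument=value, ...), one argument or row to a line, values as JSON. send_rows: Moves the arm, as the interface text tells. Its arguments: {"type":"object","properties":{"translation":{"type":"array"},"rotation":{"type":"array"},"grip":{"type":"array"},"squeeze":{"type":"number"}},"required":["translation","rotation","grip"]}

```bash
mkdir -p pics; cat > h.py <<'E'
import cv2,numpy as np
from scipy.spatial.transform import Rotation as R
from plant import ctrl,eyes,ticket
def cam(n):
    s=ctrl.get_state(); c=eyes.read_camera(n)
    if n=="wrist":
        T=np.eye(4);T[:3,:3]=R.from_quat(s['tcp_rot']).as_matrix();T[:3,3]=s['eef_pos'];T=T@np.array(c['hand_eye'])
        c['Rm'],c['p']=T[:3,:3],T[:3,3]
    else:
        o=np.array(c['orientation']); c['Rm']=o if o.shape==(3,3) else R.from_quat(o).as_matrix(); c['p']=np.array(c['xyz'])
    return c
def ray(c,uv):
    n=cv2.undistortPoints(np.array(uv,float).reshape(-1,1,2),np.array(c['mtx']),np.array(c['dist_coeffs'])).reshape(-1,2)
    return np.c_[n,np.ones(len(n))]@c['Rm'].T
def plane(c,uv,z):
    d=ray(c,uv); return c['p']+d*((z-c['p'][2])/d[:,2:])
def proj(c,P):
    rv=cv2.Rodrigues(c['Rm'].T)[0]; return cv2.projectPoints(np.array(P,float).reshape(-1,1,3),rv,-c['Rm'].T@c['p'],np.array(c['mtx']),np.array(c['dist_coeffs']))[0].reshape(-1,2)
E
python3 - <<'E'
from h import *
import pickle
s=ctrl.get_state();print(s)
for n in("top","side"):
    c=cam(n);print(n,c['p'],c['Rm'].round(3).tolist(),c['mtx'])
    cv2.imwrite(f'pics/{n}0.png',cv2.resize(c['image'],(800,600))); pickle.dump(c,open(n+'.pkl','wb'))
E
```

```text
{'time': 0.0, 'qpos': array([-1.37397388e+00,  2.87208898e-01,  1.57815242e+00, -2.79266227e-07,
        1.27859396e+00, -1.49976678e-01]), 'dq': array([-2.09286770e-03,  3.21292651e-04, -2.10032068e-04, -6.80173834e-05,
        4.39081903e-04, -3.52651967e-04]), 'joint_efforts': array([-3.32714053e-04, -4.05977511e+01, -2.92630488e+01, -9.96272956e-05,
        5.79765197e-03,  4.93686798e-06]), 'eef_pos': array([ 0.22932793, -0.63409737,  0.20343173]), 'tcp_rot': array([ 9.85003233e-01,  1.72531841e-01, -2.78008119e-05, -1.18098387e-03]), 'contact_force': array([0.23543632, 0.67280982, 0.26972565]), 'wrist_torque': array([0.02573396, 0.02313842, 0.04082107]), 'opening': 0.9949521405195761}
top [ 0.35494544 -0.06303214  1.03655267] [[0.017, -0.99, 0.138], [-1.0, -0.018, -0.003], [0.005, -0.138, -0.99]] [[425.59694869   0.         258.83182256]
 [  0.         425.59694869 191.75870012]
 [  0.           0.           1.        ]]
side [0.45002804 0.77107136 0.55199807] [[-0.998, -0.043, 0.052], [-0.067, 0.496, -0.866], [0.011, -0.867, -0.498]] [[395.84062367   0.         247.60533415]
 [  0.         395.84062367 184.30791601]
 [  0.           0.           1.        ]]
```

View pics/top0.png

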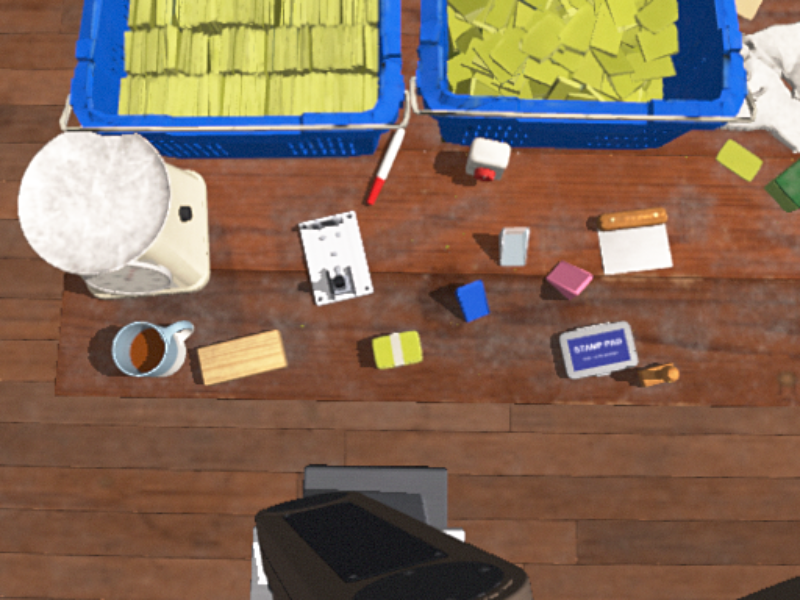

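View pics/side0.png

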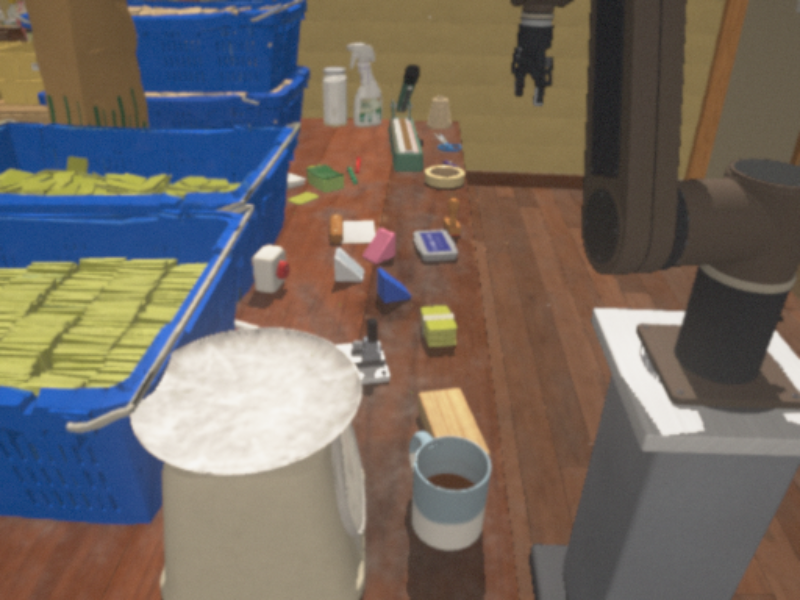

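Candidates for the prism, as top-view pixels in the 800-wide picture:
- pale grey/clear wedge (514,246)
- blue wedge (473,300)
- pink wedge (569,280)

The white bottle at (488,158) doesn't fit. I choose the pale wedge. The mount is at (336,258), with the clamp handle at (338,283). I'll check the choice in one close crop.

```bash
python3 - <<'E'
from h import *
import pickle
t=pickle.load(open('top.pkl','rb'));s=pickle.load(open('side.pkl','rb'))
k=.64
def P(l,z):return plane(t,np.array(l)*k,z).round(3).tolist()
print('prism',P([[514,246]],.03),'mount corners',P([[300,224],[352,212],[371,291],[319,305]],.01),'handle',P([[338,283]],.07))
print('tile',P([[397,350]],.034),'block',P([[241,357]],.03))
a=cv2.resize(t['image'][125:215,180:360],(720,360),interpolation=3)
b=cv2.resize(s['image'][140:205,200:290],(360,260),interpolation=3)
b2=cv2.resize(s['image'][195:255,200:290],(360,240),interpolation=3)
b2=cv2.resize(b2,(360,240));b=cv2.resize(b,(360,240))
cv2.imwrite('pics/c1.png',np.vstack([a,np.hstack([b,b2])]))
E
```

```text
prism [[0.582, -0.234, 0.03]] mount corners [[0.616, 0.102, 0.01], [0.637, 0.02, 0.01], [0.51, -0.013, 0.01], [0.487, 0.067, 0.01]] handle [[0.512, 0.033, 0.07]]
tile [[0.418, -0.056, 0.034]] block [[0.403, 0.18, 0.03]]
```

View pics/c1.png

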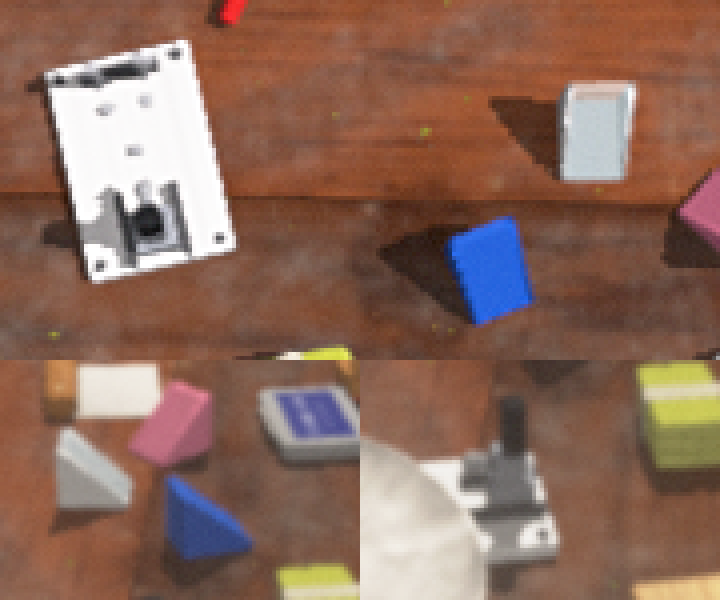

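The crop shows the pale, clear prism with metal end plates. Its upright face points to world +x, away from the robot, and its toe points towards the robot. The blue and pink ones are decoys. The mount's yaw is about 15° and its clamp is at the near end. I'm moving over the prism now.

send_rows(
  translation=[
    [1, -0.6, 0],
    [1, -0.6, 0],
    [1, -0.6, 0],
    [1, -0.6, 0],
    [1, -0.6, 0],
  ],
  rotation=[
    [0, 0, 0],
    [0, 0, 0],
    [0, 0, 0],
    [0, 0, 0],
    [0, 0, 0],
  ],
  grip=[85, 85, 85, 85, 85],
)

```text
time: 0.72
eef_pos: [0.3404, -0.4979, 0.2042]
tcp_rot: [0.985, 0.172, -0.0, -0.001]
contact_force: [-0.1, -0.1, 0.4]
opening: 0.991
```

send_rows(
  translation=[
    [1, -0.6, 0],
    [1, -0.6, 0],
    [1, -0.6, 0],
    [1, -0.6, 0],
    [1, -0.6, 0],
  ],
  rotation=[
    [0, 0, 0],
    [0, 0, 0],
    [0, 0, 0],
    [0, 0, 0],
    [0, 0, 0],
  ],
  grip=[85, 85, 85, 85, 85],
)

```text
time: 1.35
eef_pos: [0.4508, -0.3623, 0.2042]
tcp_rot: [0.985, 0.173, -0.0, -0.0]
contact_force: [0.2, -0.8, -0.4]
opening: 0.997
```

send_rows(
  translation=[
    [1, -0.6, 0],
    [1, -0.6, 0],
    [1, -0.6, 0],
    [1, -0.6, 0],
    [0.5, -0.3, 0],
  ],
  rotation=[
    [0, 0, 0],
    [0, 0, 0],
    [0, 0, 0],
    [0, 0, 0],
    [0, 0, 0],
  ],
  grip=[85, 85, 85, 85, 85],
)

```text
time: 1.98
eef_pos: [0.5503, -0.24, 0.2042]
tcp_rot: [0.985, 0.173, -0.0, -0.0]
contact_force: [0.4, 0.0, 0.8]
opening: 0.996
```

send_rows(
  translation=[
    [0, 0, 0],
    [0, 0, 0],
    [0, 0, 0],
    [0, 0, 0],
    [0, 0, 0],
  ],
  rotation=[
    [0, 0, 1],
    [0, 0, 1],
    [0, 0, 1],
    [0, 0, 1],
    [0, 0, 0],
  ],
  grip=[85, 85, 85, 85, 85],
)

```text
time: 2.6
eef_pos: [0.5495, -0.2419, 0.2045]
tcp_rot: [1.0, -0.001, -0.0, -0.0]
contact_force: [-0.1, -0.9, -0.2]
opening: 0.995
```

```bash
python3 - <<'E'
from h import *
import pickle
s=ctrl.get_state();print(s['time'],s['eef_pos'],R.from_quat(s['tcp_rot']).as_euler('ZYX',degrees=True))
c=cam('wrist');pickle.dump(c,open('w1.pkl','wb'));print(c['p'],c['Rm'].round(3).tolist(),c['mtx'][0])
cv2.imwrite('pics/w1.png',cv2.resize(c['image'],(800,600)))
E
```

```text
2.6 [ 0.54947127 -0.24185126  0.20451017] [-1.03929487e-01  3.73959224e-02 -1.79995717e+02]
[ 0.61546647 -0.24186236  0.37259065] [[-0.002, -0.965, -0.261], [-1.0, 0.002, -0.001], [0.001, 0.261, -0.965]] [324.194866     0.         256.00226736]
```

View pics/w1.png

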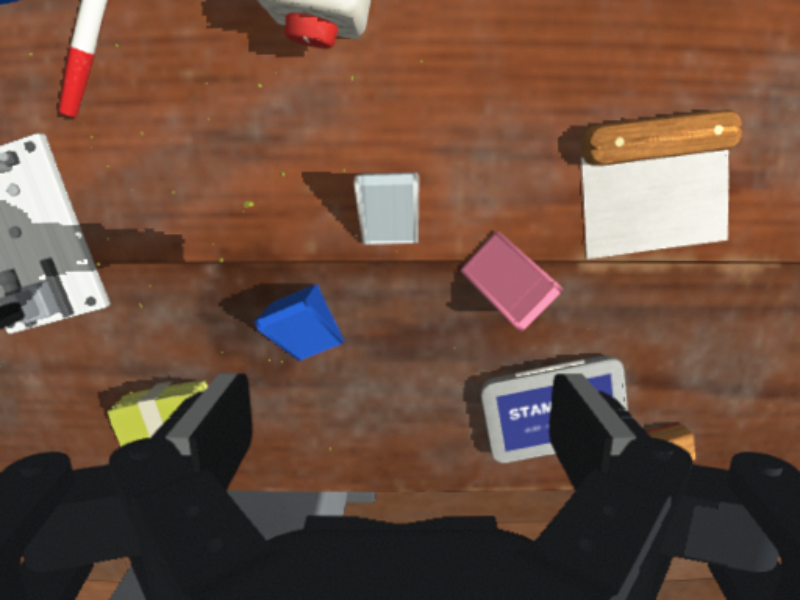

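The wrist view shows the prism at (388,209), toe edge at the bottom (363–418, 243) and top edge at (356–419, 175). It is nearly aligned with the world axes. Next I'll mask it and work out its pose.

```bash
python3 - <<'E'
from h import *
import pickle
c=pickle.load(open('w1.pkl','rb'));im=c['image']
hsv=cv2.cvtColor(im,cv2.COLOR_BGR2HSV)
m=((hsv[...,1]<90)&(hsv[...,2]>110)).astype(np.uint8);m[:100]=0;m[170:]=0;m[:,:215]=0;m[:,285:]=0
m=max(cv2.findContours(m,0,2)[0],key=cv2.contourArea)
hull=cv2.convexHull(m);q=cv2.approxPolyDP(hull,3,True).reshape(-1,2);print(q.tolist(),cv2.contourArea(m))
q=q.astype(float); q=q[np.argsort(q[:,1])]; top=q[:2][np.argsort(q[:2,0])]; bot=q[-2:][np.argsort(q[-2:,0])]
T=plane(c,top+.0,.048);B=plane(c,bot,.005)
for n,A in(('top',T),('toe',B)):
    d=A[0]-A[1];print(n,A.round(4).tolist(),'width',np.linalg.norm(d),'yaw',np.degrees(np.arctan2(-d[0],d[1])),'mid',A.mean(0))
E
```

```text
[[266, 110], [267, 155], [233, 156], [227, 113]] 1692.5
top [[0.6067, -0.2138, 0.048], [0.6094, -0.2519, 0.048]] width 0.03823444510312835 yaw 4.15668054428907 mid [ 0.60806089 -0.23285903  0.048     ]
toe [[0.5574, -0.2158, 0.005], [0.5585, -0.2547, 0.005]] width 0.038854941786641714 yaw 1.5805271347332148 mid [ 0.55794261 -0.23526412  0.005     ]
```

The sizes agree: 50 mm long, about 39 mm wide. The grasp point is (0.591, -0.234) with yaw about 2.8°. I'm descending.

send_rows(
  translation=[
    [0, 0, 0],
    [0.7, -0.1, 0.6],
    [0.7, -0.1, 1],
    [0, 0, 1],
    [0, 0, 1],
  ],
  rotation=[
    [0, 0, -0.58],
    [0, 0, 0],
    [0, 0, 0],
    [0, 0, 0],
    [0, 0, 0],
  ],
  grip=[62, 62, 62, 62, 62],
)

```text
time: 3.28
eef_pos: [0.5916, -0.2335, 0.0957]
tcp_rot: [1.0, 0.025, -0.0, 0.0]
contact_force: [0.5, -0.7, 1.3]
opening: 0.726
```

send_rows(
  translation=[
    [0, 0, 1],
    [0, 0, 1],
    [0, 0, 0.6],
    [0, 0, 0.4],
    [0, 0, 0],
  ],
  rotation=[
    [0, 0, 0],
    [0, 0, 0],
    [0, 0, 0],
    [0, 0, 0],
    [0, 0, 0],
  ],
  grip=[62, 62, 62, 62, 62],
)

```text
time: 3.9
eef_pos: [0.5912, -0.2334, 0.0063]
tcp_rot: [1.0, 0.024, -0.0, -0.0]
contact_force: [-0.4, -0.1, -0.1]
opening: 0.722
```

send_rows(
  translation=[
    [0, 0, 0],
    [0, 0, 0],
    [0, 0, 0],
    [0, 0, 0],
    [0, 0, 0],
  ],
  rotation=[
    [0, 0, 0],
    [0, 0, 0],
    [0, 0, 0],
    [0, 0, 0],
    [0, 0, 0],
  ],
  grip=[50, 44, 38, 34, 34],
  squeeze=40,
)

```text
time: 4.53
eef_pos: [0.5923, -0.2338, 0.008]
tcp_rot: [1.0, 0.024, 0.001, 0.0]
contact_force: [-0.9, 0.6, 5.7]
opening: 0.426
```

send_rows(
  translation=[
    [0, 0, 0],
    [0, 0, 0],
    [0, 0, 0],
  ],
  rotation=[
    [0, 0, 0],
    [0, 0, 0],
    [0, 0, 0],
  ],
  grip=[34, 34, 34],
)

```text
time: 4.9
eef_pos: [0.5923, -0.2339, 0.008]
tcp_rot: [1.0, 0.024, 0.001, 0.0]
contact_force: [-1.3, 1.0, 6.4]
opening: 0.425
```

send_rows(
  translation=[
    [0, 0, -0.3],
    [0, 0, -0.5],
    [0, 0, -0.8],
    [0, 0, -1],
    [0, 0, -1],
  ],
  rotation=[
    [0, 0, 0],
    [0, 0, 0],
    [0, 0, 0],
    [0, 0, 0],
    [0, 0, 0],
  ],
  grip=[34, 34, 34, 34, 34],
)

```text
time: 5.52
eef_pos: [0.591, -0.2332, 0.1158]
tcp_rot: [1.0, 0.024, -0.0, -0.0]
contact_force: [-0.1, 0.4, -1.4]
opening: 0.427
```

```bash
python3 - <<'E'
from h import *
import pickle
s=ctrl.get_state();print(s['time'],s['eef_pos'],s['contact_force'],s['opening'],R.from_quat(s['tcp_rot']).as_euler('ZYX',degrees=True))
c=cam('wrist');pickle.dump(c,open('w2.pkl','wb'))
b=cam('side')
p=proj(b,s['eef_pos'])[0].astype(int);print(p)
x=b['image'][max(0,p[1]-60):p[1]+40,max(0,p[0]-60):p[0]+40]
cv2.imwrite('pics/w2.png',np.hstack([cv2.resize(c['image'],(480,360)),cv2.resize(x,(320,360),interpolation=3)]))
E
```

```text
5.525 [ 0.59102263 -0.23321801  0.11576664] [-0.12988854  0.36877225 -1.41085863] 0.4270940881264656 [ 2.76872799e+00  4.22041057e-02 -1.79976157e+02]
[219 138]
```

View pics/w2.png

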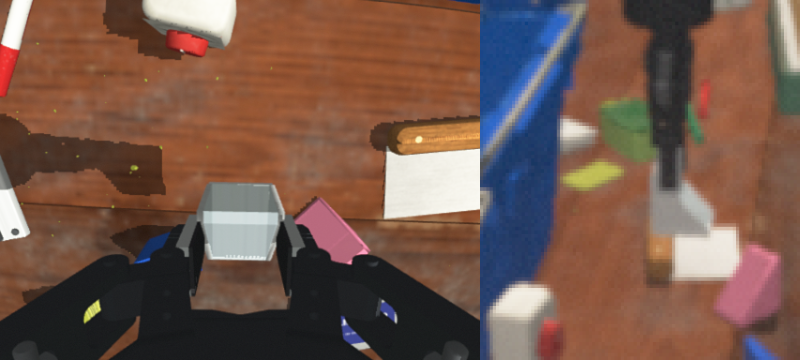

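The prism is held between the fingers and the toe faces the robot. I'll check by projection that it did not slip.

```bash
python3 - <<'E'
from h import *
import pickle
c=pickle.load(open('w2.pkl','rb'));im=c['image']
hsv=cv2.cvtColor(im,cv2.COLOR_BGR2HSV)
m=((hsv[...,1]<70)&(hsv[...,2]>110)).astype(np.uint8);m[:185]=0;m[285:]=0;m[:,:205]=0;m[:,310:]=0
k=max(cv2.findContours(m,0,2)[0],key=cv2.contourArea)
print(cv2.approxPolyDP(cv2.convexHull(k),3,True).reshape(-1,2).tolist())
s=.1158; y=np.radians(2.77);ex=np.array([np.cos(y),np.sin(y),0]);ey=np.array([-np.sin(y),np.cos(y),0])
for off in(.005,.008,.015,.025):
    o=np.array([.5913,-.2335,s-off])
    P=[o+ex*a+ey*b+np.array([0,0,h]) for a,h in((.017,.048),(.017,0),(-.033,.005)) for b in(.02,-.02)]
    print(off,proj(c,P).round(0).astype(int).tolist())
E
```

```text
[[224, 194], [293, 198], [304, 229], [287, 278], [221, 276], [210, 229]]
0.005 [[208, 226], [305, 226], [220, 194], [292, 194], [222, 279], [291, 279]]
0.008 [[209, 223], [304, 223], [221, 193], [292, 193], [223, 276], [290, 276]]
0.015 [[211, 218], [302, 218], [222, 190], [291, 190], [224, 271], [289, 271]]
0.025 [[214, 210], [299, 210], [224, 185], [289, 185], [225, 263], [287, 263]]
```

There was no slip: the underside is about 6 mm below the TCP and level. I'm moving to a view of the mount.

send_rows(
  translation=[
    [0, 0, -1],
    [0, 0, -1],
    [-0.4, -1, -0.8],
    [-0.4, -1, 0],
    [-0.4, -1, 0],
  ],
  rotation=[
    [0, 0, 0],
    [0, 0, 0],
    [0, 0, 0],
    [0, 0, 0],
    [0, 0, 0],
  ],
  grip=[34, 34, 34, 34, 34],
)

```text
time: 6.25
eef_pos: [0.5501, -0.1442, 0.1976]
tcp_rot: [1.0, 0.024, -0.001, -0.0]
contact_force: [-0.3, 0.3, -3.3]
opening: 0.421
```

send_rows(
  translation=[
    [-0.4, -1, 0],
    [-0.4, -1, 0],
    [-0.4, -1, 0],
    [-0.4, -1, 0],
    [-0.4, -1, 0],
  ],
  rotation=[
    [0, 0, 0],
    [0, 0, 0],
    [0, 0, 0],
    [0, 0, 0],
    [0, 0, 0],
  ],
  grip=[34, 34, 34, 34, 34],
)

```text
time: 6.88
eef_pos: [0.4826, 0.0027, 0.1972]
tcp_rot: [1.0, 0.024, -0.001, -0.0]
contact_force: [0.7, -1.0, -2.0]
opening: 0.424
```

send_rows(
  translation=[
    [-0.3, -0.9, 0],
    [0, 0, 0],
    [0, 0, 0],
    [0, 0, 0],
    [0, 0, 0],
  ],
  rotation=[
    [0, 0, 0],
    [0, 0, -0.9],
    [0, 0, -0.9],
    [0, 0, -0.6],
    [0, 0, 0],
  ],
  grip=[34, 34, 34, 34, 34],
)

```text
time: 7.5
eef_pos: [0.4729, 0.0283, 0.1975]
tcp_rot: [0.992, 0.128, -0.001, -0.0]
contact_force: [0.5, 0.8, -2.8]
opening: 0.42
```

```bash
python3 - <<'E'
from h import *
import pickle
s=ctrl.get_state();print(s['time'],s['eef_pos'],s['contact_force'],s['opening'],R.from_quat(s['tcp_rot']).as_euler('ZYX',degrees=True))
c=cam('wrist');pickle.dump(c,open('w3.pkl','wb'))
cv2.imwrite('pics/w3.png',cv2.resize(c['image'][:300],(800,469),interpolation=3))
E
```

```text
7.5 [0.47289495 0.02826978 0.1974865 ] [ 0.51235966  0.75063585 -2.84272584] 0.4198478091029446 [ 1.47348791e+01  1.14562613e-01 -1.79952889e+02]
```

View pics/w3.png

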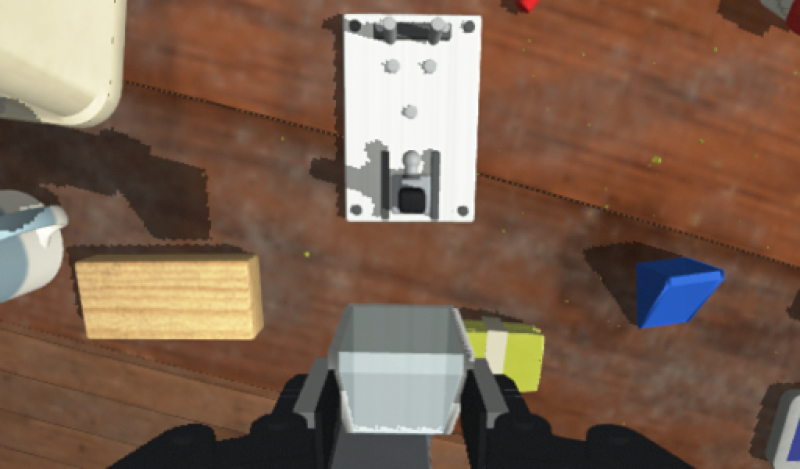

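The mount is in full view. The buttons are at (391,66), (429,66) and (410,112), the pins at the top around (390,28) and (438,30), and the handle top at (411,199).

```bash
python3 - <<'E'
from h import *
import pickle
c=pickle.load(open('w3.pkl','rb'));k=.64
im=c['image'];g=cv2.cvtColor(im,cv2.COLOR_BGR2GRAY);hsv=cv2.cvtColor(im,cv2.COLOR_BGR2HSV)
bt=[]
for u,v in((391,66),(429,66),(410,112)):
    x,y=int(u*k),int(v*k);p=g[y-9:y+10,x-10:x+11];m=(p<225).astype(np.uint8)
    n,l,st,ce=cv2.connectedComponentsWithStats(m);i=np.argmin([np.hypot(*(ce[j]-[10,9])) if j and st[j,4]>8 else 99 for j in range(n)])
    bt.append([x-10+ce[i][0],y-9+ce[i][1]]);print(st[i],bt[-1],p.min(),np.median(p))
B=plane(c,bt,.014);print(B.round(4).tolist())
loc=np.array([[17,12],[17,-12],[-12,0]])/1000
# rigid fit
def fit(L,W):
    a=L-L.mean(0);b=W-W.mean(0);th=np.arctan2((a[:,0]*b[:,1]-a[:,1]*b[:,0]).sum(),(a*b).sum())
    Rm=np.array([[np.cos(th),-np.sin(th)],[np.sin(th),np.cos(th)]]);t=W.mean(0)-Rm@L.mean(0)
    print('yaw',np.degrees(th),'seat',t.round(4),'res mm',((W-(L@Rm.T+t))*1e3).round(1).tolist());return Rm,t
fit(loc,B[:,:2])
m=((hsv[...,1]<50)&(hsv[...,2]>150)).astype(np.uint8);m[160:]=0;m[:,:205]=0;m[:,330:]=0
h=cv2.convexHull(max(cv2.findContours(m,0,2)[0],key=cv2.contourArea))
q=cv2.approxPolyDP(h,4,True).reshape(-1,2).astype(float);print(q.tolist())
cc=q.mean(0)
pick=lambda sx,sy:q[np.argmax((q-cc)@[sx,sy])]
C=plane(c,[pick(-1,-1),pick(1,-1),pick(1,1),pick(-1,1)],.010)
Rm,t=fit(np.array([[50,45],[50,-45],[-85,-45],[-85,45]])/1000,C[:,:2])
for n,uv,z in(('handle',(411,199),.077),('ball',(413,160),.038),('pinL',(390,22),.05),('pinR',(438,23),.05)):
    print(n,((plane(c,[np.array(uv)*k],z)[0,:2]-t)@Rm*1e3).round(1))
E
```

```text
[ 4  5 12  9 84] [np.float64(250.0), np.float64(42.035714285714285)] 129 247.0
[ 3  5 13 10 80] [np.float64(273.6), np.float64(42.0625)] 136 246.0
[ 4  5 11  9 74] [np.float64(261.5), np.float64(71.08108108108108)] 130 247.0
[[0.5941, 0.0663, 0.014], [0.6002, 0.0432, 0.014], [0.5697, 0.0477, 0.014]]
yaw 14.470984853792272 seat [0.5809 0.0506] res mm [[-0.3, -0.1], [-0.2, -0.0], [0.4, 0.2]]
[[220.0, 9.0], [307.0, 10.0], [302.0, 141.0], [280.0, 141.0], [221.0, 105.0]]
yaw 10.063537618674053 seat [0.5907 0.0504] res mm [[-14.2, 0.4], [-8.3, 4.0], [-4.0, -5.1], [26.5, 0.8]]
handle [-74.   -3.7]
ball [-52.5  -4. ]
pinL [23.7 16.2]
pinR [ 25.5 -11.3]
```

```bash
python3 - <<'E'
from h import *
import pickle
from scipy.optimize import least_squares
c=pickle.load(open('w3.pkl','rb'));k=.64
C=plane(c,np.array([(344,15),(481,15),(474,221),(345,221)])*k,.010)[:,:2]
L=np.array([[50,45],[50,-45],[-85,-45],[-85,45]])/1e3
th=np.radians(14.47);Rm=np.array([[np.cos(th),-np.sin(th)],[np.sin(th),np.cos(th)]]);t=np.array([.5809,.0506])
print('corners in seat frame',((C-t)@Rm*1e3).round(1).tolist())
for n,uv,z in(('handle',(411,199),.077),('ball',(413,160),.038),('pinL',(390,22),.05),('pinR',(438,23),.05)):
    print(n,((plane(c,[np.array(uv)*k],z)[0,:2]-t)@Rm*1e3).round(1))
# prism pose in hand from w2 corners (upright bottom, upright top, toe)
c=pickle.load(open('w2.pkl','rb'));o=np.array([[224,194],[293,198],[210,229],[304,229],[221,276],[287,278]],float)
M=np.array([[17,20,-24],[17,-20,-24],[17,20,24],[17,-20,24],[-33,20,-19],[-33,-20,-19]])/1e3
T0=np.array([.591,-.2332,.1158])
f=lambda q:(proj(c,R.from_euler('ZYX',[q[3],q[4],0]).apply(M)+T0+q[:3])-o).ravel()
r=least_squares(f,[0,0,.016,.05,0]);print('offset mm',(r.x[:3]*1e3).round(1),'yaw,pitch deg',np.degrees(r.x[3:]).round(1),'rms px',np.sqrt((r.fun**2).mean()))
E
```

```text
corners in seat frame [[48.6, 42.1], [49.2, -46.3], [-84.3, -46.5], [-84.8, 43.8]]
handle [-64.6  -0.7]
ball [-43.2  -2.6]
pinL [34.4 11.7]
pinR [ 34.  -15.9]
offset mm [-2.6 -0.4 13.5] yaw,pitch deg [ 0.8 -1.4] rms px 0.964559435707275
```

The button fit and the plate corners agree to about 1–2 mm. Seat is at about (0.5807, 0.0495) with yaw 14.5°. The nose is well clear and the pin centres look to be at x of about 34. I'm moving above the seat, then descending to just short of the buttons.

send_rows(
  translation=[
    [0.8, 0.05, 0],
    [1, 0.1, 0],
    [1, 0.08, 0],
    [0.85, 0, 0],
    [0.2, 0, 0],
  ],
  rotation=[
    [0, 0, 0],
    [0, 0, 0],
    [0, 0, 0],
    [0, 0, 0],
    [0, 0, 0],
  ],
  grip=[34, 34, 34, 34, 34],
)

```text
time: 8.18
eef_pos: [0.5877, 0.051, 0.1979]
tcp_rot: [0.992, 0.128, -0.001, -0.0]
contact_force: [-0.4, 0.0, -1.7]
opening: 0.428
```

send_rows(
  translation=[
    [0, 0, 1],
    [0, 0, 1],
    [0, 0, 1],
    [0, 0, 1],
    [0, 0, 0.5],
  ],
  rotation=[
    [0, 0, 0],
    [0, 0, 0],
    [0, 0, 0],
    [0, 0, 0],
    [0, 0, 0],
  ],
  grip=[34, 34, 34, 34, 34],
)

```text
time: 8.8
eef_pos: [0.5851, 0.0509, 0.0616]
tcp_rot: [0.992, 0.128, -0.002, -0.0]
contact_force: [0.5, 0.5, -2.8]
opening: 0.429
```

send_rows(
  translation=[
    [0, 0, 0.4],
    [0, 0, 0.3],
    [0, 0, 0.2],
    [0, 0, 0],
    [0, 0, 0],
  ],
  rotation=[
    [0, 0, 0],
    [0, 0, 0],
    [0, 0, 0],
    [0, 0, 0],
    [0, 0, 0],
  ],
  grip=[34, 34, 34, 34, 34],
)

```text
time: 9.43
eef_pos: [0.5877, 0.0509, 0.0375]
tcp_rot: [0.992, 0.129, 0.001, 0.0]
contact_force: [-0.1, 0.8, -2.6]
opening: 0.426
```

```bash
python3 - <<'E'
from h import *
import pickle
s=ctrl.get_state();print(s['time'],s['eef_pos'],s['contact_force'],R.from_quat(s['tcp_rot']).as_euler('ZYX',degrees=True))
c=cam('wrist');pickle.dump(c,open('w4.pkl','wb'))
b=cam('side');t=cam('top')
p=proj(b,s['eef_pos'])[0].astype(int);x=b['image'][p[1]-45:p[1]+35,p[0]-50:p[0]+50]
cv2.imwrite('pics/w4.png',np.hstack([cv2.resize(c['image'][140:300,156:356],(500,400),interpolation=3),cv2.resize(x,(300,400),interpolation=3)]))
E
```

```text
9.425 [0.58769957 0.05090069 0.03745691] [-0.08886703  0.831284   -2.59554344] [ 1.47706190e+01 -6.29403093e-02  1.79977243e+02]
```

View pics/w4.png

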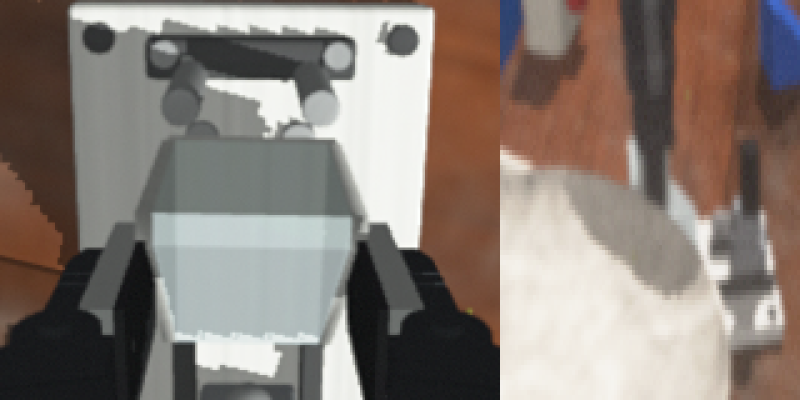

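The prism sits between the fingers just above the seat, laterally within about 1 mm of the mid-line of the pins and buttons. Its upright face is clear of the pins. I'll check x from these pixels.

```bash
python3 - <<'E'
from h import *
import pickle
c=pickle.load(open('w4.pkl','rb'))
th=np.radians(14.47);Rm=np.array([[np.cos(th),-np.sin(th)],[np.sin(th),np.cos(th)]]);t=np.array([.5807,.0495])
f=lambda u,v,z:((plane(c,[[156+u/2.5,140+v/2.5]],z)[0,:2]-t)@Rm*1e3).round(1).tolist()
for off in(.008,.0105):
  z=.0375-off
  print('face bottom',f(175,140,z),f(335,140,z),'top edge',f(152,212,z+.048),f(356,214,z+.048),'toe',f(178,342,z+.005),f(325,345,z+.005))
print('button far edge (exp 21.5)',f(200,121,.014),f(297,121,.014),'pin top ctr',f(181,107,.05),f(322,107,.05),'plate end(50)',f(70,5,.01),f(434,8,.01),'ball',f(246,398,.038))
print('pin base',f(165,52,.022),f(338,55,.022))
E
```

```text
face bottom [22.4, 16.5] [22.6, -19.7] top edge [23.5, 16.2] [23.3, -18.3] toe [-25.9, 16.4] [-26.6, -18.5]
face bottom [21.7, 16.8] [21.9, -19.9] top edge [22.5, 16.5] [22.3, -18.6] toe [-27.4, 16.6] [-28.0, -18.7]
button far edge (exp 21.5) [22.8, 11.8] [23.0, -11.9] pin top ctr [35.1, 13.3] [35.2, -14.6] plate end(50) [50.6, 43.2] [50.3, -44.8] ball [-38.8, 0.2]
pin base [41.2, 19.2] [40.7, -20.5]
```

The face is at x of about 22, yaw is square, and y is about -1.3 mm. I'm lowering it with a small sideways correction.

send_rows(
  translation=[
    [0, -0.04, 0.2],
    [0, 0, 0.1],
    [0, 0, 0.05],
    [0, 0, 0],
  ],
  rotation=[
    [0, 0, 0],
    [0, 0, 0],
    [0, 0, 0],
    [0, 0, 0],
  ],
  grip=[34, 34, 34, 34],
)

```text
time: 10.07
eef_pos: [0.5867, 0.0521, 0.026]
tcp_rot: [0.992, 0.129, -0.0, -0.0]
contact_force: [-0.2, -0.3, -1.5]
opening: 0.428
```

send_rows(
  translation=[
    [0, 0, 0.04],
    [0, 0, 0],
    [0, 0, 0],
  ],
  rotation=[
    [0, 0, 0],
    [0, 0, 0],
    [0, 0, 0],
  ],
  grip=[34, 34, 34],
)

```text
time: 10.45
eef_pos: [0.5869, 0.0521, 0.0252]
tcp_rot: [0.992, 0.129, 0.0, 0.0]
contact_force: [0.1, -0.8, -2.7]
opening: 0.426
```

send_rows(
  translation=[
    [0, 0, 0.04],
    [0, 0, 0],
    [0, 0, 0],
  ],
  rotation=[
    [0, 0, 0],
    [0, 0, 0],
    [0, 0, 0],
  ],
  grip=[34, 34, 34],
)

```text
time: 10.82
eef_pos: [0.5868, 0.0521, 0.0239]
tcp_rot: [0.992, 0.129, -0.0, 0.0]
contact_force: [-0.3, -0.5, -3.2]
opening: 0.425
```

send_rows(
  translation=[
    [0, 0, 0.04],
    [0, 0, 0],
    [0, 0, 0],
  ],
  rotation=[
    [0, 0, 0],
    [0, 0, 0],
    [0, 0, 0],
  ],
  grip=[34, 34, 34],
)

```text
time: 11.2
eef_pos: [0.5868, 0.0521, 0.0227]
tcp_rot: [0.992, 0.129, -0.0, -0.0]
contact_force: [-0.9, -0.0, -2.4]
opening: 0.425
```

send_rows(
  translation=[
    [0, 0, 0.03],
    [0, 0, 0],
    [0, 0, 0],
  ],
  rotation=[
    [0, 0, 0],
    [0, 0, 0],
    [0, 0, 0],
  ],
  grip=[34, 34, 34],
)

```text
time: 11.58
eef_pos: [0.5871, 0.0521, 0.0221]
tcp_rot: [0.992, 0.129, 0.0, 0.0]
contact_force: [-0.6, -0.5, -1.6]
opening: 0.424
```

send_rows(
  translation=[
    [0, 0, 0.03],
    [0, 0, 0],
    [0, 0, 0],
  ],
  rotation=[
    [0, 0, 0],
    [0, 0, 0],
    [0, 0, 0],
  ],
  grip=[34, 34, 34],
)

```text
time: 11.95
eef_pos: [0.5878, 0.052, 0.022]
tcp_rot: [0.992, 0.129, 0.001, 0.0]
contact_force: [-0.4, 0.1, 5.2]
opening: 0.427
```

The prism is down (contact force +5 N). I'm releasing it.

send_rows(
  translation=[
    [0, 0, 0],
    [0, 0, 0],
    [0, 0, 0],
    [0, 0, 0],
    [0, 0, 0],
  ],
  rotation=[
    [0, 0, 0],
    [0, 0, 0],
    [0, 0, 0],
    [0, 0, 0],
    [0, 0, 0],
  ],
  grip=[37, 40, 43, 48, 54],
)

```text
time: 12.58
eef_pos: [0.5866, 0.0521, 0.0206]
tcp_rot: [0.992, 0.129, -0.0, -0.0]
contact_force: [-0.4, -0.1, 0.3]
opening: 0.63
```

send_rows(
  translation=[
    [0, 0, 0],
    [0, 0, 0],
    [0, 0, -0.4],
    [0, 0, -1],
    [0, 0, -1],
  ],
  rotation=[
    [0, 0, 0],
    [0, 0, 0],
    [0, 0, 0],
    [0, 0, 0],
    [0, 0, 0],
  ],
  grip=[60, 64, 64, 64, 64],
)

```text
time: 13.2
eef_pos: [0.5869, 0.0521, 0.0944]
tcp_rot: [0.992, 0.129, 0.0, 0.0]
contact_force: [0.1, -0.1, -0.3]
opening: 0.748
```

send_rows(
  translation=[
    [0, 0, -1],
    [0, 0, -1],
    [-0.8, 0, -1],
    [-1, 0, 0],
    [0, 0, 0],
  ],
  rotation=[
    [0, 0, 0],
    [0, 0, 0],
    [0, 0, 0],
    [0, 0, 0],
    [0, 0, 0],
  ],
  grip=[64, 64, 64, 64, 64],
)

```text
time: 13.82
eef_pos: [0.5339, 0.0382, 0.1842]
tcp_rot: [0.992, 0.128, 0.001, 0.0]
contact_force: [-0.2, 0.1, 0.1]
opening: 0.749
```

```bash
python3 - <<'E'
from h import *
import pickle
s=ctrl.get_state();print(s['time'],s['eef_pos'],s['contact_force'],R.from_quat(s['tcp_rot']).as_euler('ZYX',degrees=True))
c=cam('wrist');pickle.dump(c,open('w5.pkl','wb'))
cv2.imwrite('pics/w5.png',cv2.resize(c['image'][30:230,136:376],(720,600),interpolation=3))
E
```

```text
13.825 [0.53386174 0.03820682 0.18415523] [-0.24934155  0.06053169  0.14775883] [ 1.47365888e+01 -9.26032617e-02  1.79965938e+02]
```

View pics/w5.png

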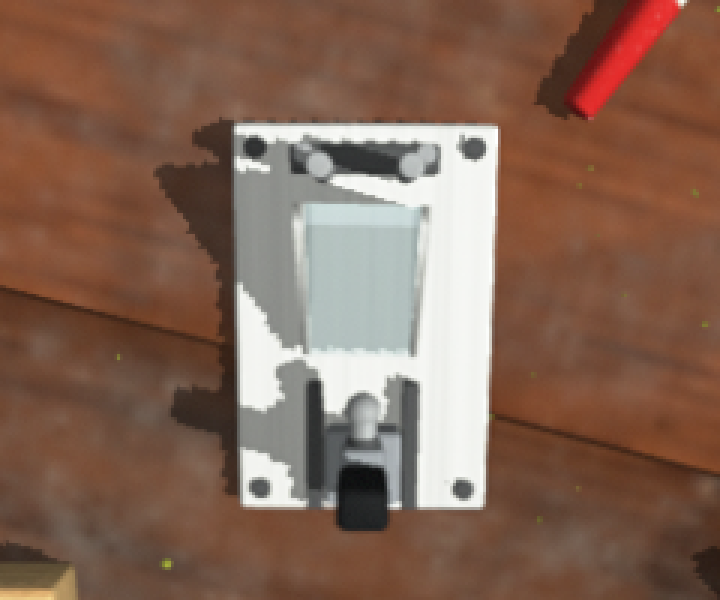

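The prism stands square and centred on its buttons, let go, with a gap to the pins and nose. Handle top is at about (362,505) and the ball at (363,412). Next I'll shut the fingers, go down behind the handle and push it.

send_rows(
  translation=[
    [-0.8, 0.03, 0],
    [-0.9, 0, 0],
    [0, 0, 0],
    [0, 0, 0],
    [0, 0, 0],
  ],
  rotation=[
    [0, 0, 0],
    [0, 0, 0],
    [0, 0, 0],
    [0, 0, 0],
    [0, 0, 0],
  ],
  grip=[0, 0, 0, 0, 0],
)

```text
time: 14.5
eef_pos: [0.4865, 0.0246, 0.183]
tcp_rot: [0.992, 0.129, 0.0, -0.0]
contact_force: [-0.5, 0.4, 0.2]
opening: 0.002
```

send_rows(
  translation=[
    [0, 0, 1],
    [0, 0, 1],
    [0, 0, 1],
    [0, 0, 1],
    [0, 0, 0.47],
  ],
  rotation=[
    [0, 0, 0],
    [0, 0, 0],
    [0, 0, 0],
    [0, 0, 0],
    [0, 0, 0],
  ],
  grip=[0, 0, 0, 0, 0],
)

```text
time: 15.12
eef_pos: [0.4849, 0.0247, 0.047]
tcp_rot: [0.992, 0.129, -0.001, -0.0]
contact_force: [-0.8, -0.1, 0.6]
opening: 0.004
```

send_rows(
  translation=[
    [0, 0, 0],
    [0, 0, 0],
    [0.1, 0, 0],
    [0.1, 0, 0],
    [0, 0, 0],
  ],
  rotation=[
    [0, 0, 0],
    [0, 0, 0],
    [0, 0, 0],
    [0, 0, 0],
    [0, 0, 0],
  ],
  grip=[0, 0, 0, 0, 0],
)

```text
time: 15.75
eef_pos: [0.492, 0.026, 0.0493]
tcp_rot: [0.992, 0.129, 0.001, 0.0]
contact_force: [-0.6, 1.1, -0.8]
opening: -0.003
```

```bash
cat > fl.py <<'E'
from h import *
import sys
th=np.radians(14.47);ex=np.array([np.cos(th),np.sin(th)]);t=np.array([.5807,.0495])
def rd(n=1):
    F=[];X=[]
    for i in range(n):
        s=ctrl.get_state();F.append(s['contact_force']);X.append(s['eef_pos'])
        if n>1:eyes.read_camera('side')
    F=np.array(F);X=np.array(X);push=-F[:,:2]@ex
    print('t',s['time'],'push %.2f +-%.2f (med %.2f)'%(push.mean(),push.std(),np.median(push)),'Fz %.1f'%F[:,2].mean(),'local x mm %.2f y %.2f z %.1f'%((X[:,:2].mean(0)-t)@ex*1e3,(X[:,:2].mean(0)-t)@[-ex[1],ex[0]]*1e3,X[:,2].mean()*1e3),'open',round(s['opening'],2))
rd(int(sys.argv[1]))
E
python3 fl.py 6
```

```text
t 16.0 push 0.03 +-0.28 (med 0.04) Fz 0.1 local x mm -92.26 y -0.47 z 49.0 open 0.0
```

send_rows(
  translation=[
    [0.1, 0, 0],
    [0.1, 0, 0],
    [0.1, 0, 0],
    [0, 0, 0],
  ],
  rotation=[
    [0, 0, 0],
    [0, 0, 0],
    [0, 0, 0],
    [0, 0, 0],
  ],
  grip=[0, 0, 0, 0],
)

```text
time: 16.55
eef_pos: [0.5004, 0.0283, 0.0489]
tcp_rot: [0.992, 0.129, 0.0, 0.0]
contact_force: [0.3, 0.0, -0.9]
opening: -0.002
```

```bash
python3 fl.py 4
```

```text
t 16.7 push 0.03 +-0.46 (med 0.00) Fz 0.3 local x mm -83.31 y -0.38 z 48.8 open -0.0
```

send_rows(
  translation=[
    [0.1, 0, 0],
    [0.1, 0, 0],
    [0, 0, 0],
  ],
  rotation=[
    [0, 0, 0],
    [0, 0, 0],
    [0, 0, 0],
  ],
  grip=[0, 0, 0],
)

```text
time: 17.12
eef_pos: [0.5023, 0.0291, 0.0484]
tcp_rot: [0.992, 0.129, -0.005, 0.0]
contact_force: [-10.0, -3.6, 8.5]
opening: 0.002
```

send_rows(
  translation=[
    [0.1, 0, 0],
    [0.1, 0, 0],
    [0, 0, 0],
  ],
  rotation=[
    [0, 0, 0],
    [0, 0, 0],
    [0, 0, 0],
  ],
  grip=[0, 0, 0],
)

```text
time: 17.5
eef_pos: [0.5079, 0.0305, 0.0484]
tcp_rot: [0.992, 0.129, -0.006, 0.0]
contact_force: [-10.8, -3.6, 8.6]
opening: -0.002
```

```bash
python3 fl.py 4
```

```text
t 17.65 push 11.25 +-0.71 (med 11.19) Fz 8.0 local x mm -75.23 y -0.21 z 48.4 open 0.0
```

Contact with the handle, push about 11–12 N, which is the drag. I'm advancing steadily and raising slightly to shed the vertical rub.

send_rows(
  translation=[
    [0.05, 0, -0.04],
    [0.05, 0, 0],
    [0.05, 0, 0],
    [0.05, 0, 0],
    [0.05, 0, 0],
  ],
  rotation=[
    [0, 0, 0],
    [0, 0, 0],
    [0, 0, 0],
    [0, 0, 0],
    [0, 0, 0],
  ],
  grip=[0, 0, 0, 0, 0],
)

```text
time: 18.32
eef_pos: [0.5198, 0.0333, 0.0505]
tcp_rot: [0.992, 0.129, 0.001, 0.0]
contact_force: [0.4, 0.3, 3.8]
opening: -0.001
```

```bash
python3 fl.py 4
```

```text
t 18.475 push -0.69 +-0.31 (med -0.58) Fz 3.2 local x mm -63.03 y -0.48 z 50.5 open 0.0
```

The push vanished while the tool ran ahead, so I need to look.

```bash
python3 - <<'E'
from h import *
import pickle
c=cam('wrist');pickle.dump(c,open('w6.pkl','wb'));b=cam('side');pickle.dump(b,open('s6.pkl','wb'))
s=ctrl.get_state();p=proj(b,s['eef_pos'])[0].astype(int);x=b['image'][p[1]-40:p[1]+35,p[0]-60:p[0]+40]
cv2.imwrite('pics/w6.png',np.hstack([cv2.resize(c['image'][40:280,156:356],(400,480),interpolation=3),cv2.resize(x,(400,480),interpolation=3)]))
print(p)
E
```

```text
[236 213]
```

View pics/w6.png

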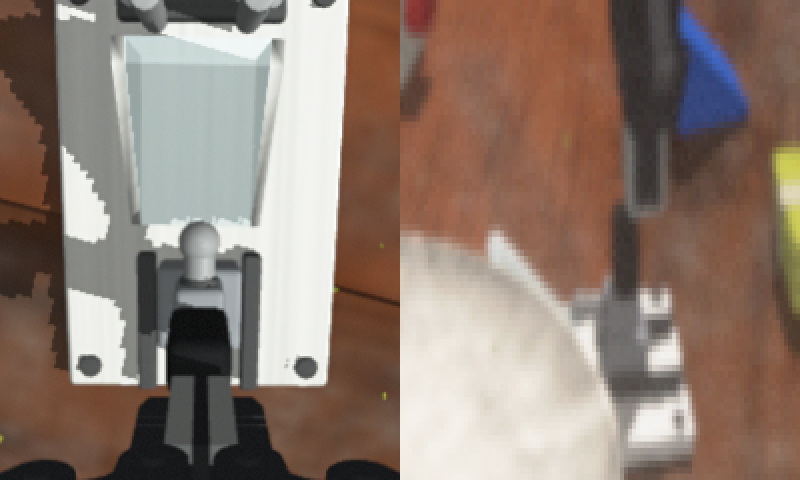

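```bash
python3 - <<'E'
from h import *
import pickle
b=pickle.load(open('s6.pkl','rb'));c=pickle.load(open('w6.pkl','rb'))
th=np.radians(14.47);ex=np.array([np.cos(th),np.sin(th),0]);ey=np.array([-ex[1],ex[0],0]);t=np.array([.5807,.0495,.014])
W=lambda x,y,z:t+ex*x/1e3+ey*y/1e3+[0,0,z/1e3]
def S(P):p=proj(b,P)[0]-[176,173];return (400+p[0]*4,p[1]*6.4)
def V(P):p=proj(c,P)[0]-[156,40];return (p*2).round(0)
print('side crop: plate corner near -85,45 top',np.round(S(W(-85,45,-4)),0),'-85,-45',np.round(S(W(-85,-45,-4)),0),'prism top +y edge',np.round(S(W(22,18,48)),0))
for x in(-65,-60,-55,-50,-45): print(x,'handle top ctr side',np.round(S(W(x,0,63)),0),'wrist front/back edge',V(W(x+7,0,63)),V(W(x-7,0,63)))
print('tcp',np.round(S(W(-63,0,36.5)),0))
print('ball ctr wrist: ',((plane(c,[[156+200/2,40+242/2]],.038)[0]-t)@ex*1e3),'handle top front row310:',((plane(c,[[156+200/2,40+310/2]],.077)[0]-t)@ex*1e3),'back row 373',((plane(c,[[156+200/2,40+373/2]],.077)[0]-t)@ex*1e3))
E
```

```text
side crop: plate corner near -85,45 top [693. 423.] -85,-45 [665. 278.] prism top +y edge [491. 285.]
-65 handle top ctr side [644. 197.] wrist front/back edge [198. 394.] [198. 447.]
-60 handle top ctr side [635. 198.] wrist front/back edge [198. 374.] [198. 428.]
-55 handle top ctr side [626. 199.] wrist front/back edge [198. 354.] [198. 409.]
-50 handle top ctr side [617. 200.] wrist front/back edge [198. 333.] [198. 390.]
-45 handle top ctr side [608. 202.] wrist front/back edge [198. 312.] [198. 370.]
tcp [641. 260.]
ball ctr wrist:  -28.630758671636023 handle top front row310: -37.53078769107869 back row 373 -52.80876388446965
```

The side view shows the fingertip riding on top of the handle. The visible tip sits about 25 mm higher than the reported TCP, so my raise let it slip over the top. By ball position, the carriage has moved about 10 mm. The prism is untouched. I'll back off and come in lower.

send_rows(
  translation=[
    [0, 0, -0.4],
    [-0.5, 0, 0],
    [-0.6, 0, 0],
    [0, 0, 0],
    [0, 0, 0],
  ],
  rotation=[
    [0, 0, 0],
    [0, 0, 0],
    [0, 0, 0],
    [0, 0, 0],
    [0, 0, 0],
  ],
  grip=[0, 0, 0, 0, 0],
)

```text
time: 19.25
eef_pos: [0.4868, 0.0248, 0.062]
tcp_rot: [0.992, 0.128, 0.0, -0.0]
contact_force: [0.6, -0.5, 1.0]
opening: -0.002
```

send_rows(
  translation=[
    [0, 0, 0.4],
    [0, 0, 0.4],
    [0, 0, 0.2],
    [0, 0, 0],
    [0, 0, 0],
  ],
  rotation=[
    [0, 0, 0],
    [0, 0, 0],
    [0, 0, 0],
    [0, 0, 0],
    [0, 0, 0],
  ],
  grip=[0, 0, 0, 0, 0],
)

```text
time: 19.88
eef_pos: [0.4873, 0.0248, 0.0321]
tcp_rot: [0.992, 0.129, 0.0, 0.0]
contact_force: [-0.3, -0.1, -0.2]
opening: -0.002
```

```bash
python3 fl.py 6; python3 - <<'E'
from h import *
b=cam('side');cv2.imwrite('pics/s7.png',np.hstack([cv2.resize(b['image'][165:255,190:290],(400,480),interpolation=3)]*1))
E
```

```text
t 20.125 push -0.10 +-0.40 (med 0.06) Fz -0.4 local x mm -96.55 y -0.60 z 32.4 open 0.0
```

View pics/s7.png

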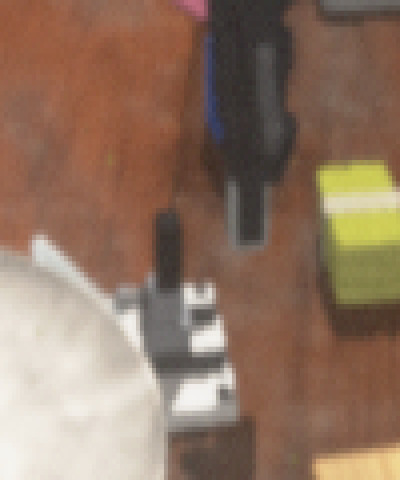

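The tip is now at (250,245), about 17 mm below the handle top (170,210), giving good overlap. I'm advancing.

send_rows(
  translation=[
    [0.15, 0, 0.1],
    [0.15, 0, 0],
    [0.15, 0, 0],
    [0.1, 0, 0],
    [0, 0, 0],
  ],
  rotation=[
    [0, 0, 0],
    [0, 0, 0],
    [0, 0, 0],
    [0, 0, 0],
    [0, 0, 0],
  ],
  grip=[0, 0, 0, 0, 0],
)

```text
time: 20.85
eef_pos: [0.5033, 0.0291, 0.0291]
tcp_rot: [0.992, 0.129, 0.0, 0.0]
contact_force: [-0.1, -0.6, 0.3]
opening: -0.001
```

send_rows(
  translation=[
    [0.1, 0, 0],
    [0.1, 0, 0],
    [0, 0, 0],
  ],
  rotation=[
    [0, 0, 0],
    [0, 0, 0],
    [0, 0, 0],
  ],
  grip=[0, 0, 0],
)

```text
time: 21.22
eef_pos: [0.509, 0.0306, 0.0291]
tcp_rot: [0.992, 0.129, 0.0, 0.0]
contact_force: [-0.6, 0.2, -0.1]
opening: -0.004
```

```bash
python3 fl.py 4
```

```text
t 21.375 push 0.31 +-0.36 (med 0.41) Fz 0.1 local x mm -74.32 y -0.35 z 29.0 open -0.0
```

send_rows(
  translation=[
    [0.05, 0, 0],
    [0.05, 0, 0],
    [0.05, 0, 0],
    [0, 0, 0],
  ],
  rotation=[
    [0, 0, 0],
    [0, 0, 0],
    [0, 0, 0],
    [0, 0, 0],
  ],
  grip=[0, 0, 0, 0],
)

```text
time: 21.92
eef_pos: [0.5132, 0.0318, 0.029]
tcp_rot: [0.992, 0.129, 0.0, -0.0]
contact_force: [-0.3, -0.9, 0.5]
opening: -0.001
```

send_rows(
  translation=[
    [0.05, 0, 0],
    [0.05, 0, 0],
    [0.05, 0, 0],
    [0, 0, 0],
  ],
  rotation=[
    [0, 0, 0],
    [0, 0, 0],
    [0, 0, 0],
    [0, 0, 0],
  ],
  grip=[0, 0, 0, 0],
)

```text
time: 22.42
eef_pos: [0.5138, 0.0321, 0.0286]
tcp_rot: [0.992, 0.129, -0.005, 0.0]
contact_force: [-10.6, -4.7, 8.4]
opening: 0.002
```

```bash
python3 fl.py 4
```

```text
t 22.575 push 11.25 +-0.14 (med 11.23) Fz 7.9 local x mm -69.09 y -0.16 z 28.6 open -0.0
```

send_rows(
  translation=[
    [0.05, 0, 0],
    [0.05, 0, 0],
    [0.05, 0, 0],
    [0.05, 0, 0],
    [0, 0, 0],
  ],
  rotation=[
    [0, 0, 0],
    [0, 0, 0],
    [0, 0, 0],
    [0, 0, 0],
    [0, 0, 0],
  ],
  grip=[0, 0, 0, 0, 0],
)

```text
time: 23.25
eef_pos: [0.5193, 0.0337, 0.028]
tcp_rot: [0.992, 0.129, -0.005, 0.0]
contact_force: [-9.8, -3.9, 5.3]
opening: -0.004
```

```bash
python3 fl.py 4
```

```text
t 23.4 push 10.30 +-0.18 (med 10.34) Fz 5.2 local x mm -63.32 y 0.00 z 28.0 open -0.0
```

send_rows(
  translation=[
    [0.05, 0, 0],
    [0.05, 0, 0],
  ],
  rotation=[
    [0, 0, 0],
    [0, 0, 0],
  ],
  grip=[0, 0],
)

```text
time: 23.7
eef_pos: [0.5218, 0.0343, 0.028]
tcp_rot: [0.992, 0.129, -0.006, 0.0]
contact_force: [-11.4, -4.5, 7.7]
opening: 0.001
```

send_rows(
  translation=[
    [0.05, 0, 0],
    [0.05, 0, 0],
  ],
  rotation=[
    [0, 0, 0],
    [0, 0, 0],
  ],
  grip=[0, 0],
)

```text
time: 23.95
eef_pos: [0.5245, 0.035, 0.028]
tcp_rot: [0.992, 0.129, -0.006, 0.0]
contact_force: [-12.3, -5.6, 7.1]
opening: -0.002
```

```bash
python3 fl.py 1
```

```text
t 23.95 push 13.27 +-0.00 (med 13.27) Fz 7.1 local x mm -58.06 y 0.01 z 28.0 open -0.0
```

send_rows(
  translation=[
    [0.04, 0, 0],
    [0.04, 0, 0],
  ],
  rotation=[
    [0, 0, 0],
    [0, 0, 0],
  ],
  grip=[0, 0],
)

```text
time: 24.2
eef_pos: [0.5268, 0.0356, 0.028]
tcp_rot: [0.992, 0.129, -0.006, 0.0]
contact_force: [-11.1, -4.6, 7.3]
opening: 0.003
```

```bash
python3 fl.py 1
```

```text
t 24.2 push 11.91 +-0.00 (med 11.91) Fz 7.3 local x mm -55.69 y 0.00 z 28.0 open 0.0
```

send_rows(
  translation=[
    [0.04, 0, 0],
    [0.04, 0, 0],
  ],
  rotation=[
    [0, 0, 0],
    [0, 0, 0],
  ],
  grip=[0, 0],
)

```text
time: 24.45
eef_pos: [0.5291, 0.0362, 0.028]
tcp_rot: [0.992, 0.129, -0.006, 0.0]
contact_force: [-11.9, -5.0, 7.7]
opening: 0.0
```

```bash
python3 fl.py 1
```

```text
t 24.45 push 12.76 +-0.00 (med 12.76) Fz 7.7 local x mm -53.29 y -0.01 z 28.0 open 0.0
```

send_rows(
  translation=[
    [0.04, 0, 0],
    [0.04, 0, 0],
  ],
  rotation=[
    [0, 0, 0],
    [0, 0, 0],
  ],
  grip=[0, 0],
)

```text
time: 24.7
eef_pos: [0.5306, 0.0366, 0.028]
tcp_rot: [0.992, 0.129, -0.007, 0.0]
contact_force: [-16.0, -6.7, 10.6]
opening: 0.0
```

```bash
python3 fl.py 1
```

```text
t 24.7 push 17.16 +-0.00 (med 17.16) Fz 10.6 local x mm -51.70 y 0.01 z 28.0 open 0.0
```

```bash
python3 fl.py 6
```

```text
t 24.95 push 15.52 +-0.78 (med 15.39) Fz 9.4 local x mm -51.72 y -0.00 z 28.0 open -0.0
```

send_rows(
  translation=[
    [0.02, 0, 0],
  ],
  rotation=[
    [0, 0, 0],
  ],
  grip=[0],
)

```text
time: 25.12
eef_pos: [0.5306, 0.0366, 0.028]
tcp_rot: [0.992, 0.13, -0.008, 0.0]
contact_force: [-16.4, -8.1, 12.5]
opening: 0.002
```

```bash
python3 fl.py 6
```

```text
t 25.375 push 17.09 +-0.51 (med 16.97) Fz 11.0 local x mm -51.78 y 0.01 z 28.0 open -0.0
```

Push is steady at about 17.1 N (target 17.5) and the travel has stopped, so the prism is home. I'm backing off and checking.

send_rows(
  translation=[
    [-0.1, 0, 0],
    [-0.2, 0, 0],
    [-0.3, 0, 0],
    [-0.5, 0, 0],
    [-0.5, 0, 0],
  ],
  rotation=[
    [0, 0, 0],
    [0, 0, 0],
    [0, 0, 0],
    [0, 0, 0],
    [0, 0, 0],
  ],
  grip=[0, 0, 0, 0, 0],
)

```text
time: 26.05
eef_pos: [0.4891, 0.0255, 0.029]
tcp_rot: [0.992, 0.129, -0.0, -0.0]
contact_force: [0.9, -0.5, 0.1]
opening: 0.0
```

send_rows(
  translation=[
    [0, 0, -1],
    [0, 0, -1],
    [0, 0, -1],
    [0, 0, -1],
    [0, 0, -1],
  ],
  rotation=[
    [0, 0, 0],
    [0, 0, 0],
    [0, 0, 0],
    [0, 0, 0],
    [0, 0, 0],
  ],
  grip=[0, 0, 0, 0, 0],
)

```text
time: 26.68
eef_pos: [0.4893, 0.0256, 0.1798]
tcp_rot: [0.992, 0.128, 0.0, -0.0]
contact_force: [0.7, -0.9, 0.3]
opening: 0.004
```

send_rows(
  translation=[
    [1, 0, 0],
    [0.5, 0, 0],
    [0, 0, 0],
    [0, 0, 0],
  ],
  rotation=[
    [0, 0, 0],
    [0, 0, 0],
    [0, 0, 0],
    [0, 0, 0],
  ],
  grip=[0, 0, 0, 0],
)

```text
time: 27.18
eef_pos: [0.5325, 0.0371, 0.178]
tcp_rot: [0.992, 0.129, -0.001, -0.0]
contact_force: [0.8, 0.5, -0.2]
opening: -0.0
```

```bash
python3 - <<'E'
from h import *
import pickle
s=ctrl.get_state();print(s['time'],s['eef_pos'],s['contact_force'])
c=cam('wrist');pickle.dump(c,open('w8.pkl','wb'))
cv2.imwrite('pics/w8.png',cv2.resize(c['image'][30:230,136:376],(720,600),interpolation=3))
E
```

```text
27.175 [0.53252955 0.03712667 0.17798601] [ 0.7801625   0.46456139 -0.19361862]
```

View pics/w8.png

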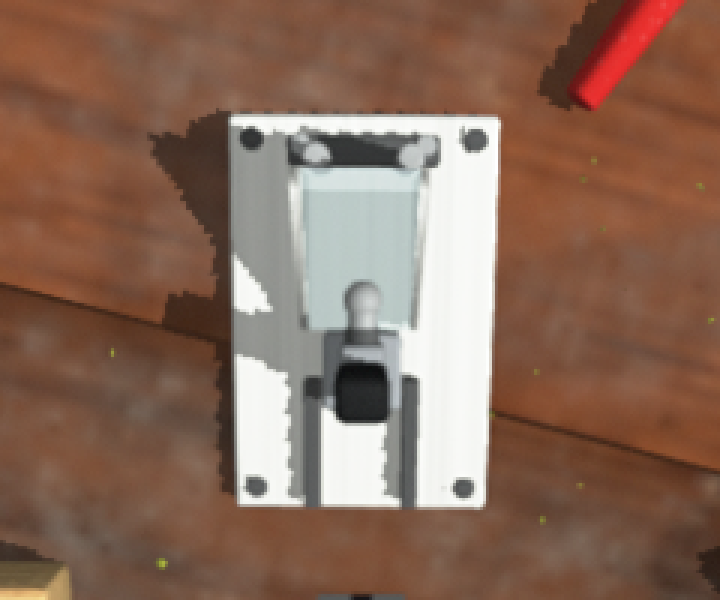

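The prism sits square with its face on both pins, centred (about 297–425, pins at 313 and 415). The ball is on the slope at (363,300), the handle is at (362,392), and the robot is clear. The force evidence puts the spring at about 5–6 N, so I'm handing in.

```bash
python3 -c "
from plant import ticket;print(ticket.sign_off())"
```

```text
the job is handed in; nothing more can be done
None
```

The prism is in its mount and clamped, and I handed the job in at about 27 s of the 72 s allowed. No verdict is reported.

**What I did:** I picked the clear prism, not the blue or pink look-alikes. I set it down on the three buttons with its upright face at x of about 22 mm and let go. Then I pushed the clamp handle with shut fingers until the prism was home on the pins.

**Last checks:**
- **Force:** the push was about 12–13 N while sliding and about 17.1 N at the end (single readings vary by about ±0.5 N). That means roughly 5–6 N of spring force. I inferred this from the push; the nose force itself was not measured.
- **Position:** the last wrist picture shows the prism square, centred, with its face on both pins and the ball on its slope. The tool was clear, with contact force near zero. I judged this by eye and did not measure it.

**What disagreed:**
- **Fingertips:** in the side view the shut fingertips sat about 25 mm higher than the reported TCP. On the first push they slipped over the handle top, so I went back in lower. The prism was not touched.
- **Grip opening:** it read 36 mm on the 40 mm wide prism. I did not resolve this, but the prism did not slip.

I did not re-measure the tile bundle or the wooden block, but nothing I moved came near either of them.

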